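Sort the desk tray and close its divider on the cards

ROBOT

A 6-joint arm with a two-finger parallel gripper is mounted at the origin on a cart in front of the work surface, level with it; the furniture and walls round the work are solid. World frame = base frame: x ahead of the robot, y to its left, z up, the work surface at z = 0. Lengths are in m, angles in rad, forces in N, time in s.
With the tool pointing down it reaches from about 0.3 to 0.85 m from the base axis. Payload 4.2 kg.
Tool frame: the origin (TCP) lies midway between the tips of the shut fingers; the grasp point (between the pads) lies 19 mm behind it; z points along the fingers, x is the direction in which the jaws open and shut, and the axes are right-handed (so a half turn about z gives the same grasp; the last joint's range is limited). The gripper opens to 91 mm and grips with 3 to 60 N. Pads are 32 mm wide; open, the fingers measure 118 mm over their backs; the gripper's body (76 mm by 178 mm) begins 60 mm behind the grasp point.
Start: joints at [1.278, 0.32, 1.565, -0, 1.257, -0.02], TCP at [0.155, 0.554, 0.214] pointing down, gripper open.
Joint ranges: [-3.11, 3.11], [-0.84, 2.01], [0.21, 2.61], [-1.34, 4.49], [0.05, 2.63], [-2.56, 2.56]. Speed limits (rad/s): [2.57, 2.57, 3.14, 3.14, 3.14, 3.14].

INTERFACE

Orientations are given as a rotation vector (axis times angle).
In Python, from cell import read_state, cams, ctrl gives the robot as it stands. The module is installed in compiled form; this text tells all that it offers.
- The arm moves only by the tool servo_tool, never from a script. Its argument "moves" is a list that holds one entry, the list of rows, each a list of 5 numbers: the shift along the tool's x, y, z in cm, then the turn about the tool's z in degrees, then the opening in per cent of the stroke, from 0 (shut) to 100 (fully open). In form: [[[dx, dy, dz, twist, gripper], ...]]. A call has exactly 10 rows; each row shifts and turns the pose as measured when the row begins, along the tool's axes as they then stand; what a row does not reach is not made up. A row lasts 1/8 s, in which the tool goes at most 62.5 mm and 10.7 degrees, less where a joint would pass 70% of its speed; a pose out of reach is approached as far as the arm can. A call is refused whole if a number of a shift passes 6.25 or a number of a turn 10.7, either way. A call with a gripper value outside its range is refused whole. The fingers move at their own pace and stop on an object; "grip_force" is the grip in N (left out, the last holds). Time passes only in rows, so rows that do not move let the fingers close, or fill a call up. It gives the time, the measured TCP pose, the force and the opening at its end, in the units of the state.
- read_state(): the state, without advancing time (a new reading comes with each control period).
- cams.snapshot(name): name is "scene" or "top"; returns the picture (420x560x3 uint8, red, green, blue); there is no depth.
- cams.camera_info(name): a dict with "mtx" (3x3 intrinsics, pixels), "k1" (the pictures are not rectified: a ray, as slopes to the right and down, at radius r is drawn at 1 + k1 r^2 times it, then the intrinsics apply), "R" (3x3) and "t" (3): a world point X has camera coordinates R X + t. Camera axes: x right, y down, z forward; pixel columns grow to the right and rows downward; lengths in m; the calibration is good to about 2 mm. A picture is of the moment at which its call begins. camera_info takes no time and is no camera call.
- ctrl.close_job(): hands the job in, once; it reports no verdict.
The state is a dict: "time_s": time; "joint_positions": joint angles; "joint_velocities": joint speeds; "joint_torque": joint torques, N m; "eef_pos": TCP position; "tcp_rot": TCP orientation; "contact_force": force on the tool from outside, world axes, zero at the start; "wrist_torque": the same for the moment, N m; "grip_width": opening from 0.0 (shut) to 1.0 (fully open).
Only numpy, scipy, OpenCV 4.12 (cv2) and the standard library are available. Lean on these libraries where they do the work, as an engineer would, in place of code of your own. Each camera call takes 0.05 s, during which the arm holds its last target. There are 200 camera calls.

TASK

Sort the things on the right into the tray: both card packs flat in the blue-lined card bay, the marker lying in the long grey-lined pen bay and the eraser in the small black-lined bay. Then slide the blue divider up against the card packs, pressing until it firmly resists but without squeezing hard, so that they are held against the tray's outer wall with no slack, and let go. Do not disturb the booklet or the bone folder.

Things in the scene. Friction and masses are not known exactly. Their poses are not given: they have to be found in the camera images.
- tray: Low wooden drawer tray fixed to the table, 244 (x) x 248 (y) x 30 mm high; walls and floor 4 mm thick, inner walls 28 mm high. Origin: centre of its underside; x along the bays away from the robot, y left, towards the card bay. Blue-lined card channel: x -118..118, y -31..120 mm (inner face of outer wall). Grey-lined pen bay: x -118..45, y -120..-35. Black-lined small bay: x 49..118, y -120..-35.
- card_bay (a point): Point on the card bay floor at tray (0, 88, 4) mm: half-way along the bay, 32 mm from the outer wall, where the middle of a pack's width comes when it lies against that wall. Both packs fit side by side along tray x, or one on the other. Axes as the tray.
- pen_bay (a point): Centre of the pen bay's floor (bay 163 x 85 mm, long along tray x), 4 mm above the tray's underside. Axes as the tray.
- small_bay (a point): Centre of the small bay's floor (bay 69 x 85 mm), 4 mm above the tray's underside. Axes as the tray.
- divider_slide (a joint): Slide of the blue plastic divider, m; grows as it moves to tray +y; range 0 to 0.085. Free width of the card bay (divider face to outer wall) = 0.140 minus this value. Both packs are 64 mm wide, so it can reach about 0.076 when they lie lengthwise along the bay. Slides with about 2.5 N of friction and stays put. Pushing it with 8 to 15 N seats it; over 25 N bends cards.
- divider_tab (a point): Middle of the upright grip tab on the divider: 44 mm long along tray x, 12 mm thick along tray y (the slide direction), from 35 to 71 mm above the tray underside; this point is 56 mm above the underside and 6 mm behind the divider's card-side face. The plate is 230 mm long, 6 mm thick, 35 mm high. Axes as the tray.
- cards_red_mid (a point): Centre (half-way up) of the off-white card pack with a reddish picture, rigid, 95 (x) x 64 (y) x 14 mm (z up), about 0.07 kg.
- cards_ochre_mid (a point): Centre (half-way up) of the off-white card pack with an ochre-yellow picture, rigid, 95 (x) x 64 (y) x 11 mm (z up), about 0.05 kg.
- marker_mid (a point): Centre (half-way up) of the white marker with blue cap, lying on its side, 17 (x) x 135 (y, along the pen) x 16 mm, about 0.015 kg.
- rubber_eraser_mid (a point): Centre (half-way up) of the white eraser in a blue sleeve, 22 (x) x 45 (y) x 12 mm, about 0.02 kg.
- booklet: Bystander: thin sand-coloured booklet with coloured triangles on its cover, lying flat, 155 (x) x 115 (y) x 12 mm. Origin: centre of its underside.
- folder: Bystander: ivory bone folder (flat paper-creasing stick), lying flat, 22 (x) x 159 (y) x 8 mm. Origin: centre of its underside.
- cards_red: The same card pack as cards_red_mid; origin: centre of its underside.
- cards_ochre: The same card pack as cards_ochre_mid; origin: centre of its underside.
- marker: The same marker as marker_mid; origin: centre of its underside.
- rubber_eraser: The same eraser as rubber_eraser_mid; origin: centre of its underside.
- divider: The blue divider with its tab; origin: middle of its card-side face, on the tray floor. Axes as the tray.
Mind the look-alikes: they are no part of the job. Several things look just like the rubber_eraser: the one meant starts nearest to the robot's base. Leave any turquoise look-alike of the cards_red alone.

How it is judged:
On the way:
1. with both packs flat in the card bay, the divider is closed up on them and presses on a pack with more than 3 N (x of cards_red_mid in the frame of tray between -0.118 and 0.118 m and y of cards_red_mid in the frame of tray between 0.05 and 0.12 m and z of cards_red_mid in the frame of tray between 0.004 and 0.028 m and angle between each of cards_red_mid, cards_ochre_mid's own z axis and vertical below 0.12 rad and x of cards_ochre_mid in the frame of tray between -0.118 and 0.118 m and y of cards_ochre_mid in the frame of tray between 0.05 and 0.12 m and z of cards_ochre_mid in the frame of tray between 0.004 and 0.028 m and value of joint divider_slide above 0.074 m and (contact force between divider and cards_red above 3 N or contact force between divider and cards_ochre above 3 N)), for 0.02 s.
At the end, for the whole second after the job is handed in: Both packs lie flat (within 7 degrees) in the card bay; the divider stands at 0.0740 m or more, so the bay is at most 66 mm wide (under 2 mm of slack); the marker lies down in the pen bay (centre inside it, less than 22 mm above the tray's underside); the eraser is in the small bay; all are at rest (x of cards_red_mid in the frame of tray between -0.118 and 0.118 m and y of cards_red_mid in the frame of tray between 0.05 and 0.12 m and z of cards_red_mid in the frame of tray between 0.004 and 0.028 m and angle between each of cards_red_mid, cards_ochre_mid's own z axis and vertical below 0.12 rad and x of cards_ochre_mid in the frame of tray between -0.118 and 0.118 m and y of cards_ochre_mid in the frame of tray between 0.05 and 0.12 m and z of cards_ochre_mid in the frame of tray between 0.004 and 0.028 m and x of marker_mid in the frame of tray between -0.118 and 0.045 m and y of marker_mid in the frame of tray between -0.12 and -0.035 m and z of marker_mid in the frame of tray between 0.004 and 0.022 m and x of rubber_eraser_mid in the frame of tray between 0.049 and 0.118 m and y of rubber_eraser_mid in the frame of tray between -0.12 and -0.035 m and z of rubber_eraser_mid in the frame of tray between 0.004 and 0.028 m and value of joint divider_slide above 0.074 m and linear speed of each of cards_red, cards_ochre, marker, rubber_eraser below 0.02 m/s); the robot touches nothing.
It fails at once if the divider squeezes a pack with more than 30 N (contact force between divider and cards_red above 30 N or contact force between divider and cards_ochre above 30 N).
It fails at once if the booklet or the bone folder is moved more than 15 mm (distance of any of booklet, folder from where it was at the start of the episode above 0.015 m).
It also fails if it takes over 72 s, if anything falls off the work surface, if the arm or the gripper's body presses on something with over 40 N, if the wrist force passes 120 N, or if a joint passes its speed limit or range.

## Working session

There is one attempt and no reset: what is moved stays moved. The work goes in short steps, Python scripts to look and compute and a tool call to move; the robot and the scene stay as the last step left them, time stands still between calls to the robot, and variables do not carry over. Pictures are saved under pics/ and viewed, on a budget of 10 in all, crops included, one or two more only if the job needs it, and the job is handed in when it is done.

Besides the shell and the picture viewer there is one more tool, called after "Call:" as name(argument=value, ...) on one line, values as JSON. servo_tool: Moves the arm, as the interface text tells. Its arguments: {"type":"object","properties":{"moves":{"type":"array"},"grip_force":{"type":"number"}},"required":["moves"]}

```bash
mkdir -p pics
python3 - <<'E'
from cell import read_state, cams, ctrl
import cv2
for n in ["scene","top"]:
    im=cams.snapshot(n); cv2.imwrite(f"pics/{n}0.png",im[:,:,::-1])
    print(n,cams.camera_info(n))
print(read_state())
a=cv2.imread("pics/scene0.png")
E
```

```text
scene {'mtx': array([[544.29265759,   0.        , 276.88609571],
       [  0.        , 544.29265759, 212.54603731],
       [  0.        ,   0.        ,   1.        ]]), 'k1': 0.029141029014267055, 'R': array([[ 0.87340681, -0.48698399,  0.00267059],
       [-0.35851928, -0.64669708, -0.67323608],
       [ 0.32958226,  0.58705152, -0.73942278]]), 't': array([-0.50000699,  0.21666759,  1.266088  ])}
top {'mtx': array([[539.82482166,   0.        , 272.3790536 ],
       [  0.        , 539.82482166, 211.33333342],
       [  0.        ,   0.        ,   1.        ]]), 'k1': -0.038883843201490055, 'R': array([[-0.19921667, -0.97994841, -0.00371833],
       [-0.90857933,  0.18612676, -0.37395244],
       [ 0.36714618, -0.07111916, -0.92744043]]), 't': array([0.07355757, 0.53735619, 1.43728165])}
{'time_s': 0.1, 'joint_positions': array([ 1.27799127e+00,  3.20219714e-01,  1.56556532e+00,  1.89811053e-06,
        1.25741362e+00, -2.00011200e-02]), 'joint_velocities': array([ 3.63687181e-05, -1.81322651e-03, -2.83096757e-03, -1.05742093e-03,
        1.14379082e-04, -7.82838574e-04]), 'joint_torque': array([-6.38635811e-05, -4.13332701e+01, -2.32513350e+01,  7.28105055e-02,
        4.21895483e-02, -5.46155445e-05]), 'eef_pos': array([0.15478928, 0.55329229, 0.21320589]), 'tcp_rot': array([ 2.50212666e+00,  1.89816641e+00, -2.04095827e-03]), 'contact_force': array([-0.03958066, -0.26612954,  0.84625032]), 'wrist_torque': array([-0.02795314,  0.02833421, -0.02475256]), 'grip_width': 1.0007561928575788}
```

View pics/top0.png

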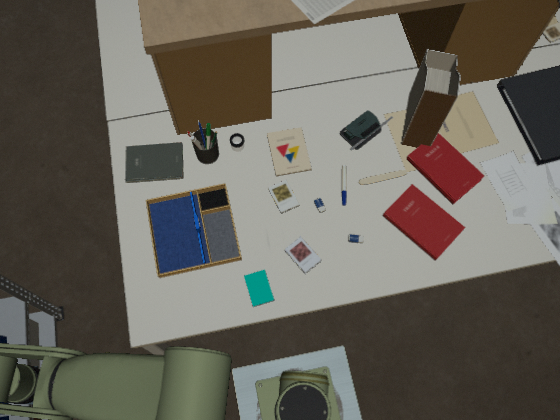

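View pics/scene0.png

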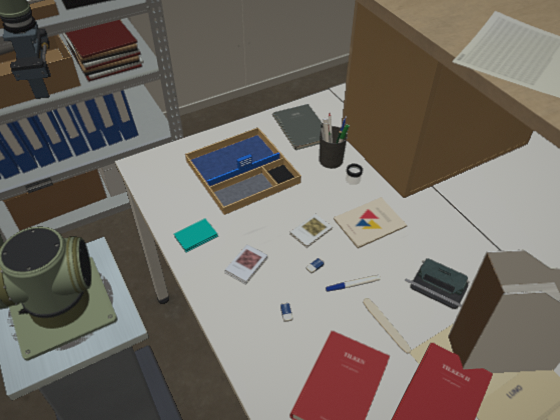

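Candidates in the top view: 
- Erasers: (320,205) and (355,238). The second looks nearer to the base, which projects to about (300,413).
- Packs: red (303,254), ochre (284,196). Turquoise (259,288) is the look-alike to leave alone.
- Marker: (344,186). The folder at (385,178) and the pen-cup pens are not it.

Next I measure these and check them in a close crop.

```bash
cat > h.py <<'E'
import numpy as np, cv2
from cell import read_state, cams, ctrl
from scipy.spatial.transform import Rotation as Ro
C={n:cams.camera_info(n) for n in("scene","top")}
def cast(n,px,z):
    c=C[n]; px=np.atleast_2d(np.array(px,float))
    d=cv2.undistortPoints(px.reshape(-1,1,2),c["mtx"],np.array([c["k1"],0,0,0,0.]))[:,0]
    r=np.c_[d,np.ones(len(d))]@c["R"]; o=-c["R"].T@c["t"]
    return o+r*((z-o[2])/r[:,2])[:,None]
def proj(n,X):
    c=C[n]; return cv2.projectPoints(np.atleast_2d(np.array(X,float)),cv2.Rodrigues(c["R"])[0],c["t"],c["mtx"],np.array([c["k1"],0,0,0,0.]))[0][:,0]
def rect(n,mask,z):
    "largest contour on plane z: centre, (long,short), yaw of long axis (deg)"
    cs,_=cv2.findContours(mask.astype(np.uint8),cv2.RETR_EXTERNAL,cv2.CHAIN_APPROX_NONE)
    c=max(cs,key=cv2.contourArea); P=cast(n,c[:,0],z)[:,:2]
    (x,y),(w,h),a=cv2.minAreaRect((P*1000).astype(np.float32))
    if w<h: w,h,a=h,w,a+90
    return np.round([x,y,w,h,(a+90)%180-90],1)
E
python3 - <<'E'
from h import *
for n,rois in {"top":dict(red=(303,254,26,.014),ochre=(284,196,26,.011),e1=(320,205,14,.012),e2=(355,238,14,.012),marker=(344,186,27,.012),tray=(194,230,60,.03),folder=(385,178,30,.008)),
 "scene":dict(red=(247,263,28,.014),ochre=(312,230,28,.011),e1=(315,265,14,.012),e2=(286,311,14,.012),marker=(353,283,30,.012),tray=(243,170,65,.03))}.items():
    im=cv2.imread(f"pics/{n}0.png"); hsv=cv2.cvtColor(im,cv2.COLOR_BGR2HSV); tiles=[]
    for k,(u,v,r,z) in rois.items():
        sl=(slice(v-r,v+r),slice(u-r,u+r)); roi=hsv[sl]
        bg=np.median(im[sl].reshape(-1,3),0) if k!="tray" else np.array([200,200,200])
        m=np.zeros(im.shape[:2],np.uint8)
        for t in ((roi[...,1]>60),):
            m[:]=0; m[sl]=t; print(n,k,"sat",rect(n,m,z),end=" ")
        d=np.abs(im[sl].astype(int)-bg).max(2)>12; m[:]=0; m[sl]=d
        print("diff",rect(n,m,z), "bg",bg)
        if k in("red","ochre","e1","e2","marker","tray"): tiles.append(cv2.resize(im[sl],(260,260),interpolation=cv2.INTER_CUBIC))
    cv2.imwrite(f"pics/m_{n}.png",np.vstack([np.hstack(tiles[:3]),np.hstack(tiles[3:6])]))
E
```

```text
top red sat [436.5 -96.1  42.1  40.9  31.4] diff [437.5 -96.3  53.9  50.4  27.8] bg [161. 167. 166.]
top ochre sat [634.2 -82.6  44.9  43.7  13. ] diff [634.  -83.5  51.5  48.9  14.4] bg [161. 168. 167.]
top e1 sat [ 578.2 -185.8   25.3   19.7   11.7] diff [ 569.8 -187.5   48.6   25.3   11.6] bg [161. 168. 167.]
top e2 sat [ 444.9 -263.8   24.6   18.9   78.4] diff [ 442.7 -267.8   44.6   28.3   75.5] bg [160. 167. 167.]
top marker sat [ 578.9 -265.7   44.     9.3  -14.3] diff [ 620.9 -276.3  137.2   15.7  -14.4] bg [160. 168. 167.]
top tray sat [564.1 203.1 251.8 247.9   1.4] diff [570.7 206.8 382.2 370.7 -10.7] bg [200 200 200]
top folder sat [ 530.  -456.4  110.1   55.2  -55.6] diff [ 641.  -440.2  219.8   91.9  -59.6] bg [160. 167. 166.]
scene red sat [437.5 -98.3  41.6  41.   28.2] diff [ 426.7 -109.   105.9   68.9   27.8] bg [175. 180. 180.]
scene ochre sat [635.8 -84.1  43.6  42.2  13.5] diff [620.2 -91.5  99.5  71.3  13.7] bg [175. 180. 180.]
scene e1 sat [ 579.5 -191.1   24.1   22.1    9.7] diff [ 571.7 -193.1   51.2   29.2   11.1] bg [175. 180. 180.]
scene e2 sat [ 447.1 -265.3   24.    20.6   61. ] diff [ 444.2 -273.1   50.6   26.1   70.4] bg [174. 179. 179.]
scene marker sat [ 579.4 -271.3   45.9   15.9  -11.5] diff [ 621.3 -280.7  138.2   20.3  -13.8] bg [174. 179. 179.]
scene tray sat [565.1 189.2 269.  252.1 -88.6] diff [566.7 212.7 536.9 410.5  61. ] bg [200 200 200]
```

View pics/m_top.png

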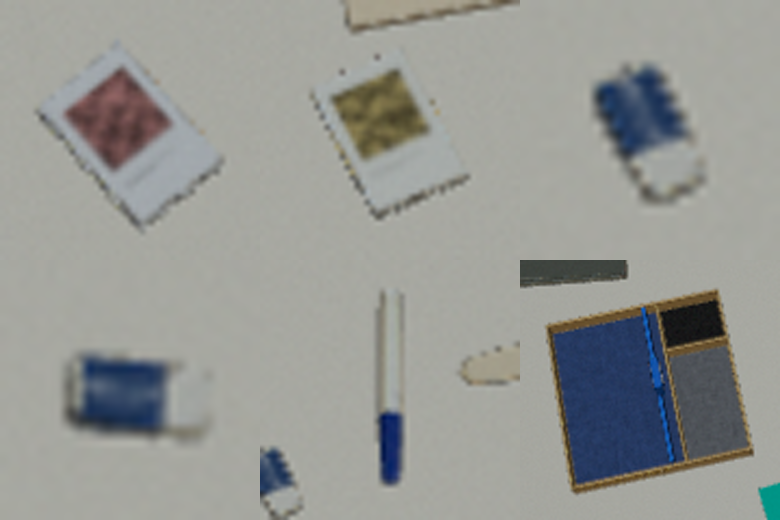

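The crops show the red pack with corners at tile (115,42), (38,112), (142,228), (222,160), the ochre pack, two erasers, the marker with its cap at the bottom, and the tray with the divider near the pen bay. The target eraser is the one at (355,238), world r≈0.517. The other, at (320,205), is at r≈0.60.

```bash
cat > plan.py <<'E'
import sys; from h import *
def plan(x,y,z,phi):
    s=read_state(); R=Ro.from_rotvec(s["tcp_rot"]).as_matrix()
    p=np.array([x,y,z])-s["eef_pos"]; cur=np.degrees(np.arctan2(R[1,0],R[0,0]))
    tw=-((phi-cur+180)%360-180)
    print("t",round(s["time_s"],2),"pos",s["eef_pos"].round(4),"phi",cur.round(1),"tilt",R[:,2].round(3),"q6",s["joint_positions"][5].round(2),"F",s["contact_force"].round(1),"grip",round(float(s["grip_width"]),3))
    Rf=Ro.from_rotvec(np.radians(tw)*R[:,2]).as_matrix()@R
    print("shift cm, current axes:",(R.T@p*100).round(2),"after twist:",(Rf.T@p*100).round(2),"twist",tw.round(1))
if __name__=="__main__": plan(*map(float,sys.argv[1:5]))
E
python3 - <<'E'
from h import *
def tile(P,ox,oy,tx,ty,s): return [((a-tx+.5)/s-.5+ox,(b-ty+.5)/s-.5+oy) for a,b in P]
def q(name,px,z):
    P=cast("top",px,z)[:,:2]*1000; print(name,P.round(1).tolist(),"c",P.mean(0).round(1))
    for i in range(4):
        d=P[(i+1)%4]-P[i]; print("   edge",np.linalg.norm(d).round(1),np.degrees(np.arctan2(d[1],d[0])).round(1))
    return P
q("red",tile([(115,42),(38,112),(142,228),(222,160)],277,228,0,0,5),.014)
q("ochre",tile([(313,92),(397,50),(468,178),(375,215)],258,170,260,0,5),.011)
q("tray",tile([(548,325),(718,290),(752,453),(575,492)],134,170,520,260,260/120),.03)
tab=tile([(657,385)],134,170,520,260,260/120); print("tab",cast("top",tab,.071))
print("cup",cast("top",[(205,150)],0.05),cast("scene",[(332,155)],.05)); print("cams",[-C[n]["R"].T@C[n]["t"] for n in C])
# divider mask (bright blue)
for n in C:
    hsv=cv2.cvtColor(cv2.imread(f"pics/{n}0.png"),cv2.COLOR_BGR2HSV)
    m=((hsv[...,0]>100)&(hsv[...,0]<125)&(hsv[...,1]>150)&(hsv[...,2]>150)); print(n,m.sum(), rect(n,m,.035) if m.sum()>20 else "")
E
python3 plan.py 0.43 -0.1 0.15 118
```

```text
red [[483.0, -106.0], [449.4, -52.0], [368.2, -96.5], [398.9, -151.5]] c [ 424.9 -101.5]
   edge 63.6 121.9
   edge 92.6 -151.3
   edge 63.0 -60.9
   edge 95.7 28.4
ochre [[657.1, -45.4], [674.8, -102.3], [581.5, -126.8], [569.1, -66.2]] c [620.6 -85.2]
   edge 59.6 -72.8
   edge 96.4 -165.2
   edge 61.9 101.6
   edge 90.5 13.3
tray [[684.6, 325.8], [689.8, 82.8], [443.4, 78.3], [437.2, 318.1]] c [563.8 201.3]
   edge 243.1 -88.8
   edge 246.5 -179.0
   edge 239.9 91.5
   edge 247.6 1.8
tab [[0.54904071 0.18572896 0.071     ]]
cup [[0.8065141  0.12489683 0.05      ]] [[0.80227387 0.09096137 0.05      ]]
cams [array([ 0.09710888, -0.84663599,  1.08337807]), array([-0.02480785,  0.07428453,  1.53421228])]
scene 117 [585.7 219.   40.3  10.    0.8]
top 118 [622.5 189.6 117.5   9.3   1.9]
t 0.1 pos [0.1548 0.5533 0.2132] phi 74.4 tilt [-0.    -0.002 -1.   ] q6 -0.02 F [-0.  -0.3  0.8] grip 1.001
shift cm, current axes: [-55.49  44.11   6.41] after twist: [-70.6   -6.36   6.41] twist -43.6
```

View pics/m_scene.png

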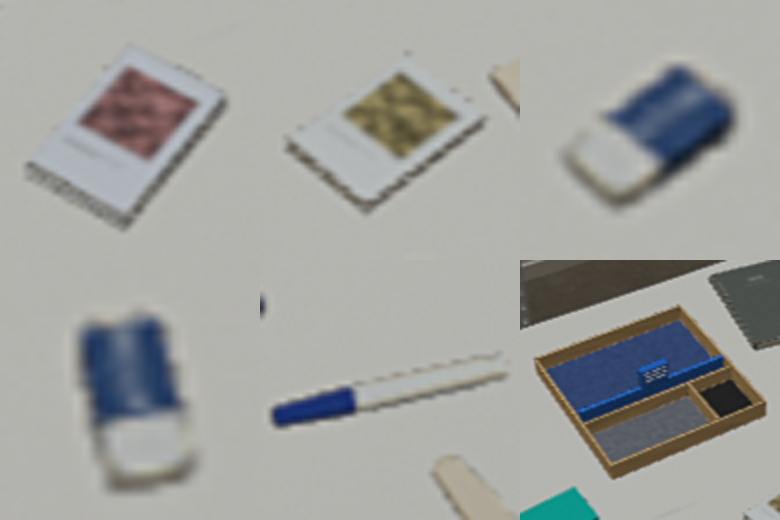

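The scene crop agrees: both packs are face up, the chosen eraser is isolated, and the tray is square to about 1.5°. I take the tray centre as about (0.565, 0.201), red as (0.425, -0.102) at yaw 28°, and ochre as (0.621, -0.086) at yaw 14°. I'll move toward the red pack.

Call:
servo_tool(moves=[[[-4.8,3.8,0,0,100],[-4.8,3.8,0,0,100],[-4.8,3.8,0,0,100],[-4.8,3.8,0,0,100],[-4.8,3.8,0,0,100],[-4.8,3.8,0,0,100],[-4.8,3.8,0,0,100],[-4.8,3.8,0,0,100],[-4.8,3.8,0,0,100],[-4.8,3.8,0,0,100]]], grip_force=15)

```text
time_s: 1.35
eef_pos: [0.3959, -0.0208, 0.2121]
tcp_rot: [2.49, 1.908, 0.001]
contact_force: [1.6, 0.6, -0.3]
grip_width: 1.001
```

```bash
python3 plan.py 0.425 -0.102 0.1 118
```

```text
t 1.35 pos [ 0.3959 -0.0208  0.2121] phi 74.9 tilt [ 0.003 -0.003 -1.   ] q6 -1.39 F [ 1.6  0.6 -0.3] grip 1.001
shift cm, current axes: [-7.06  4.88 11.24] after twist: [-8.49 -1.26 11.24] twist -43.1
```

Call:
servo_tool(moves=[[[-3.5,2.45,1,0,100],[-3.5,2.45,2,0,100],[0,0,2,-8.7,100],[0,0,2,-8.7,100],[0,0,2,-8.7,100],[0,0,2,-8.7,100],[0,0,0,-8.7,100],[0,0,0,0,100],[0,0,0,0,100],[0,0,0,0,100]]])

```text
time_s: 2.6
eef_pos: [0.4257, -0.1092, 0.0971]
tcp_rot: [1.594, 2.706, -0.003]
contact_force: [-0.4, 0.2, 0.6]
grip_width: 0.999
```

```bash
python3 plan.py 0.425 -0.102 0.003 118
```

```text
t 2.6 pos [ 0.4257 -0.1092  0.0971] phi 119.0 tilt [ 0.    -0.002 -1.   ] q6 -2.35 F [-0.4  0.2  0.6] grip 0.999
shift cm, current axes: [0.68 0.3  9.41] after twist: [0.69 0.29 9.41] twist 1.0
```

Call:
servo_tool(moves=[[[0.65,0.3,2,1,100],[0,0,3,0,100],[0,0,2.8,0,100],[0,0,1.5,0,100],[0,0,0,0,0],[0,0,0,0,0],[0,0,0,0,0],[0,0,0,0,0],[0,0,0,0,0],[0,0,0,0,0]]], grip_force=15)

```text
time_s: 3.85
eef_pos: [0.4296, -0.1031, 0.006]
tcp_rot: [1.621, 2.677, 0.002]
contact_force: [-0.2, 0.1, -0.2]
grip_width: 0.706
```

```bash
python3 plan.py 0.425 -0.102 0.12 118
```

```text
t 3.85 pos [ 0.4296 -0.1031  0.006 ] phi 117.6 tilt [ 0.011 -0.005 -1.   ] q6 -2.31 F [-0.2  0.1 -0.2] grip 0.706
shift cm, current axes: [  0.2   -0.27 -11.41] after twist: [  0.2   -0.27 -11.41] twist -0.4
```

Call:
servo_tool(moves=[[[0,0,-5,0,0],[0,0,-6,0,0],[4.1,3.5,-2,0,0],[4.1,3.5,0,0,0],[4.1,3.5,0,0,0],[4.1,3.5,0,0,0],[4.1,3.5,0,0,0],[4.1,3.5,0,0,0],[0,0,0,8.8,0],[0,0,0,8.8,0]]])

```text
time_s: 5.1
eef_pos: [0.5042, 0.223, 0.1402]
tcp_rot: [2.025, 2.384, 0.011]
contact_force: [0.0, -1.4, -1.3]
grip_width: 0.707
```

```bash
python3 plan.py 0.514 0.2616 0.01 91.5
```

```text
t 5.1 pos [0.5042 0.223  0.1402] phi 99.3 tilt [ 0.015 -0.004 -1.   ] q6 -1.33 F [ 0.  -1.4 -1.3] grip 0.707
shift cm, current axes: [ 3.73  1.4  13.02] after twist: [ 3.88  0.88 13.02] twist 7.8
```

Call:
servo_tool(moves=[[[0,0,0,7.8,0],[3.8,0.9,2,0,0],[0,0,3,0,0],[0,0,2.5,0,0],[0,0,2,0,0],[0,0,0,0,0],[0,0,0,0,0],[0,0,0,0,0],[0,0,0,0,0],[0,0,0,0,0]]])

```text
time_s: 6.35
eef_pos: [0.5152, 0.2633, 0.045]
tcp_rot: [2.187, 2.234, 0.019]
contact_force: [0.3, 0.5, 0.1]
grip_width: 0.703
```

```bash
python3 plan.py 0.514 0.2616 0.011 91.5
python3 - <<'E'
from h import *
a=[cams.snapshot(n)[:,:,::-1] for n in("top","scene")]
t=cv2.resize(a[0][170:290,130:250],(400,400),interpolation=cv2.INTER_CUBIC); s=cv2.resize(a[1][105:235,178:308],(400,400),interpolation=cv2.INTER_CUBIC)
cv2.imwrite("pics/over.png",np.hstack([t,s]))
E
```

```text
t 6.35 pos [0.5152 0.2633 0.045 ] phi 91.2 tilt [ 0.019 -0.002 -1.   ] q6 -1.13 F [0.3 0.5 0.1] grip 0.703
shift cm, current axes: [-0.16 -0.19  3.39] after twist: [-0.16 -0.19  3.39] twist -0.3
```

View pics/over.png

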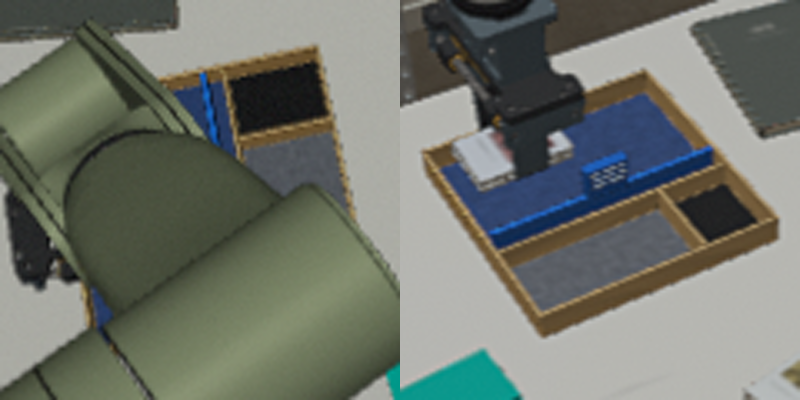

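The pack is over the near end of the card bay, inside its walls, so I can lower it.

Call:
servo_tool(moves=[[[-0.15,-0.1,1.2,0,0],[0,0,1.2,0,0],[0,0,0.8,0,0],[0,0,0.3,0,0],[0,0,0,0,82],[0,0,0,0,82],[0,0,0,0,82],[0,0,-2,0,82],[0,0,-4,0,82],[0,0,-5,0,100]]])

```text
time_s: 7.7
eef_pos: [0.5101, 0.2604, 0.1156]
tcp_rot: [2.189, 2.238, 0.001]
contact_force: [1.1, 0.3, 0.4]
grip_width: 0.899
```

```bash
python3 plan.py 0.621 -0.086 0.12 104
```

```text
t 7.7 pos [0.5101 0.2604 0.1156] phi 91.2 tilt [ 0.008 -0.007 -1.   ] q6 -1.13 F [1.1 0.3 0.4] grip 0.899
shift cm, current axes: [-34.87  10.34  -0.09] after twist: [-36.3    2.38  -0.09] twist -12.8
```

Call:
servo_tool(moves=[[[-5,1.5,0,0,100],[-5,1.5,0,0,100],[-5,1.5,0,0,100],[-5,1.5,0,0,100],[-5,1.5,0,0,100],[-5,1.5,0,0,100],[-4.5,1.3,0,0,100],[0,0,0,-6.4,100],[0,0,0,-6.4,100],[0,0,0,0,100]]])

```text
time_s: 8.95
eef_pos: [0.6283, -0.092, 0.1233]
tcp_rot: [1.914, 2.468, 0.017]
contact_force: [0.3, 0.2, -0.5]
grip_width: 1.001
```

```bash
python3 plan.py 0.621 -0.086 0.003 104
```

```text
t 8.95 pos [ 0.6283 -0.092   0.1233] phi 104.4 tilt [ 0.021 -0.003 -1.   ] q6 -1.99 F [ 0.3  0.2 -0.5] grip 1.001
shift cm, current axes: [ 0.86 -0.8  12.01] after twist: [ 0.85 -0.8  12.01] twist 0.4
```

Call:
servo_tool(moves=[[[0.85,-0.8,3,0,100],[0,0,3.5,0,100],[0,0,3.5,0,100],[0,0,1.8,0,100],[0,0,0.2,0,100],[0,0,0,0,0],[0,0,0,0,0],[0,0,0,0,0],[0,0,0,0,0],[0,0,0,0,0]]])

```text
time_s: 10.2
eef_pos: [0.6236, -0.0847, 0.004]
tcp_rot: [1.921, 2.454, 0.024]
contact_force: [-0.4, -1.1, -0.7]
grip_width: 0.692
```

```bash
python3 plan.py 0.617 0.264 0.12 91.5
```

```text
t 10.2 pos [ 0.6236 -0.0847  0.004 ] phi 103.9 tilt [ 0.029 -0.004 -1.   ] q6 -1.97 F [-0.4 -1.1 -0.7] grip 0.692
shift cm, current axes: [ 33.89   8.05 -11.74] after twist: [ 34.83   0.6  -11.74] twist 12.4
```

Call:
servo_tool(moves=[[[0,0,-5,0,0],[0,0,-6,0,0],[5.3,1.3,-1.5,0,0],[5.3,1.3,0,0,0],[5.3,1.3,0,0,0],[5.3,1.3,0,0,0],[5.3,1.3,0,0,0],[5.3,1.3,0,0,0],[0,0,0,6.2,0],[0,0,0,6.2,0]]])

```text
time_s: 11.45
eef_pos: [0.6205, 0.2535, 0.1322]
tcp_rot: [2.186, 2.223, 0.033]
contact_force: [0.9, 0.4, -0.1]
grip_width: 0.696
```

```bash
python3 plan.py 0.619 0.264 0.045 91.5
```

```text
t 11.45 pos [0.6205 0.2535 0.1322] phi 91.0 tilt [ 0.032 -0.002 -0.999] q6 -1.2 F [ 0.9  0.4 -0.1] grip 0.696
shift cm, current axes: [ 1.07 -0.41  8.71] after twist: [ 1.07 -0.4   8.71] twist -0.5
```

Call:
servo_tool(moves=[[[1.1,-0.4,2.5,-0.5,0],[0,0,3.2,0,0],[0,0,3,0,0],[0,0,2,0,0],[0,0,1.2,0,0],[0,0,0.3,0,0],[0,0,0,0,0],[0,0,0,0,82],[0,0,0,0,82],[0,0,0,0,82]]])

```text
time_s: 12.7
eef_pos: [0.6224, 0.2664, 0.0104]
tcp_rot: [2.174, 2.23, 0.044]
contact_force: [0.4, -0.1, 0.1]
grip_width: 0.821
```

```bash
python3 plan.py 0.621 -0.279 0.12 76
```

```text
t 12.7 pos [0.6224 0.2664 0.0104] phi 91.5 tilt [ 0.039  0.001 -0.999] q6 -1.19 F [ 0.4 -0.1  0.1] grip 0.821
shift cm, current axes: [-54.52  -1.11 -11.02] after twist: [-52.84  13.47 -11.02] twist 15.5
```

Call:
servo_tool(moves=[[[0,0,-4,0,82],[0,0,-6,0,82],[0,0,-2,0,100],[-6,-0.1,0,0,100],[-6,-0.1,0,0,100],[-6,-0.1,0,0,100],[-6,-0.1,0,0,100],[-6,-0.1,0,0,100],[-6,-0.1,0,0,100],[-6,-0.1,0,0,100]]])

```text
time_s: 13.95
eef_pos: [0.6251, -0.1609, 0.1371]
tcp_rot: [2.159, 2.235, 0.056]
contact_force: [1.1, -0.5, 0.7]
grip_width: 1.0
```

```bash
python3 plan.py 0.621 -0.279 0.1 76
```

```text
t 13.95 pos [ 0.6251 -0.1609  0.1371] phi 92.0 tilt [ 0.049  0.003 -0.999] q6 -1.89 F [ 1.1 -0.5  0.7] grip 1.0
shift cm, current axes: [-11.79  -1.     3.66] after twist: [-11.61   2.28   3.66] twist 16.0
```

Call:
servo_tool(moves=[[[-5.5,-1.2,0,0,35],[-5.6,-1.2,0,0,35],[0,0,1,8,35],[0,0,1,8,35],[0,0,1,0,35],[0,0,0,0,35],[0,0,0,0,35],[0,0,0,0,35],[0,0,0,0,35],[0,0,0,0,35]]])

```text
time_s: 15.2
eef_pos: [0.6062, -0.2822, 0.1077]
tcp_rot: [2.457, 1.901, 0.067]
contact_force: [0.5, 0.4, -0.0]
grip_width: 0.35
```

```bash
python3 plan.py 0.6016 -0.272 0.003 76
python3 - <<'E'
from h import *
print("folder tip",cast("top",[(359,182)],.008))
a=[cams.snapshot(n)[:,:,::-1] for n in("top","scene")]
t=cv2.resize(a[0][140:260,270:390],(400,400),interpolation=cv2.INTER_CUBIC); s=cv2.resize(a[1][210:330,290:410],(400,400),interpolation=cv2.INTER_CUBIC)
cv2.imwrite("pics/mk.png",np.hstack([t,s]))
E
```

```text
t 15.2 pos [ 0.6062 -0.2822  0.1077] phi 75.5 tilt [ 0.055 -0.001 -0.998] q6 -1.8 F [ 0.5  0.4 -0. ] grip 0.35
shift cm, current axes: [ 0.74 -1.27 10.42] after twist: [ 0.75 -1.26 10.42] twist -0.5
folder tip [[ 0.6218142  -0.32700905  0.008     ]]
```

View pics/mk.png

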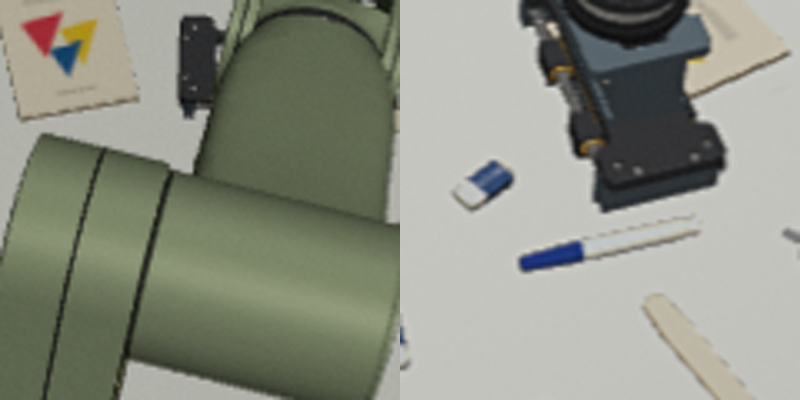

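The marker is clear between the fingers, and the folder tip at (0.622, -0.327) is outside the narrowed jaws. I'll descend and grip.

Call:
servo_tool(moves=[[[0.75,-1.25,3,-0.5,35],[0,0,3.3,0,35],[0,0,2.7,0,35],[0,0,1.3,0,35],[0,0,0.2,0,35],[0,0,0,0,0],[0,0,0,0,0],[0,0,0,0,0],[0,0,-4,0,0],[0,0,-6,0,0]]])

```text
time_s: 16.55
eef_pos: [0.596, -0.2717, 0.1013]
tcp_rot: [2.448, 1.912, 0.066]
contact_force: [0.8, -0.7, 0.1]
grip_width: 0.171
```

```bash
python3 plan.py 0.512 0.122 0.12 91.5
```

```text
t 16.55 pos [ 0.596  -0.2717  0.1013] phi 76.0 tilt [ 0.054 -0.001 -0.999] q6 -1.8 F [ 0.8 -0.7  0.1] grip 0.171
shift cm, current axes: [ 36.19 -17.58  -2.35] after twist: [39.57 -7.26 -2.35] twist -15.5
```

Call:
servo_tool(moves=[[[5.1,-2.5,-2,0,0],[5.1,-2.5,0,0,0],[5.1,-2.5,0,0,0],[5.1,-2.5,0,0,0],[5.1,-2.5,0,0,0],[5.1,-2.5,0,0,0],[5.1,-2.3,0,0,0],[0,0,0,-7.8,0],[0,0,0,-7.8,0],[0,0,0,0,0]]])

```text
time_s: 17.8
eef_pos: [0.518, 0.1276, 0.1272]
tcp_rot: [2.139, 2.213, 0.084]
contact_force: [-0.2, 0.9, 0.1]
grip_width: 0.172
```

```bash
python3 plan.py 0.510 0.122 0.012 91.5;  python3 - <<'E'
from h import *
s=cams.snapshot("scene")[:,:,::-1]
cv2.imwrite("pics/mk2.png",cv2.resize(s[105:235,178:308],(520,520),interpolation=cv2.INTER_CUBIC))
E
```

```text
t 17.8 pos [0.518  0.1276 0.1272] phi 91.9 tilt [ 0.083 -0.004 -0.997] q6 -1.35 F [-0.2  0.9  0.1] grip 0.172
shift cm, current axes: [-0.45 -1.77 11.42] after twist: [-0.46 -1.77 11.42] twist 0.4
```

View pics/mk2.png

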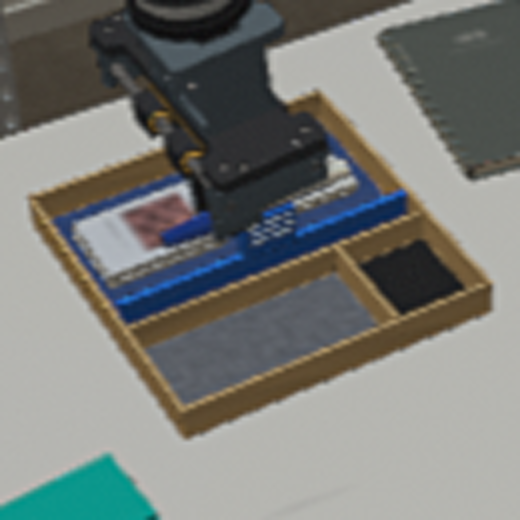

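The marker is held level and both packs lie in the card bay. Next I lower the marker into the pen bay.

Call:
servo_tool(moves=[[[-0.45,-1.75,2,0,0],[0,0,3,0,0],[0,0,3,0,0],[0,0,2.2,0,0],[0,0,1.1,0,0],[0,0,0,0,35],[0,0,0,0,35],[0,0,-4,0,35],[0,0,-6,0,35],[0,0,-2,0,35]]])

```text
time_s: 19.1
eef_pos: [0.5027, 0.1207, 0.1375]
tcp_rot: [2.156, 2.19, 0.096]
contact_force: [-0.1, -0.4, -0.6]
grip_width: 0.352
```

```bash
python3 plan.py 0.443 -0.269 0.1 -13
```

```text
t 19.1 pos [0.5027 0.1207 0.1375] phi 90.9 tilt [ 0.091 -0.003 -0.996] q6 -1.34 F [-0.1 -0.4 -0.6] grip 0.352
shift cm, current axes: [-38.86  -6.89   3.29] after twist: [ 2.62 39.38  3.29] twist 103.9
```

Call:
servo_tool(moves=[[[-5.5,-1,0,0,50],[-5.5,-1,0.4,0,50],[-5.5,-1,0.4,0,50],[-5.5,-1,0.4,0,50],[-5.5,-1,0.4,0,50],[-5.5,-1,0.4,0,50],[-5.5,-1,0.4,0,50],[0,0,0,10.5,50],[0,0,0,10.5,50],[0,0,0,10.5,50]]])

```text
time_s: 20.35
eef_pos: [0.4474, -0.2797, 0.123]
tcp_rot: [2.671, 1.508, 0.159]
contact_force: [0.4, -0.4, 0.0]
grip_width: 0.5
```

Call:
servo_tool(moves=[[[0,0,0,10.5,50],[0,0,0,10.5,50],[0,0,0,10.5,50],[0,0,0,10.5,50],[0,0,0,10.5,50],[0,0,0,10.5,50],[0,0,0,9,50],[0,0,0,0,50],[0,0,0,0,50],[0,0,0,0,50]]])

```text
time_s: 21.6
eef_pos: [0.4494, -0.2815, 0.1332]
tcp_rot: [3.106, -0.397, 0.22]
contact_force: [-0.6, 0.3, 0.1]
grip_width: 0.5
```

```bash
python3 plan.py 0.443 -0.2685 0.003 -14
```

```text
t 21.6 pos [ 0.4494 -0.2815  0.1332] phi -14.6 tilt [ 0.139 -0.021 -0.99 ] q6 -0.42 F [-0.6  0.3  0.1] grip 0.5
shift cm, current axes: [-2.76 -0.9  12.77] after twist: [-2.75 -0.93 12.77] twist -0.6
```

Call:
servo_tool(moves=[[[-2.75,-0.9,2,-0.6,42],[0,0,3.3,0,42],[0,0,3.3,0,42],[0,0,2.2,0,42],[0,0,0.5,0,42],[0,0,0,0,42],[0,0,0,0,42],[0,0,0,0,42],[0,0,0,0,42],[0,0,0,0,42]]])

```text
time_s: 22.85
eef_pos: [0.4439, -0.2703, 0.0193]
tcp_rot: [3.102, -0.37, 0.234]
contact_force: [0.6, 1.1, -0.3]
grip_width: 0.42
```

```bash
python3 plan.py 0.443 -0.2685 0.006 -14
python3 - <<'E'
from h import *
s=cams.snapshot("scene")[:,:,::-1]
cv2.imwrite("pics/er.png",cv2.resize(s[250:350,240:340],(400,400),interpolation=cv2.INTER_CUBIC))
E
```

```text
t 22.85 pos [ 0.4439 -0.2703  0.0193] phi -13.7 tilt [ 0.147 -0.027 -0.989] q6 -0.47 F [ 0.6  1.1 -0.3] grip 0.42
shift cm, current axes: [-0.32 -0.14  1.3 ] after twist: [-0.32 -0.14  1.3 ] twist 0.3
```

View pics/er.png

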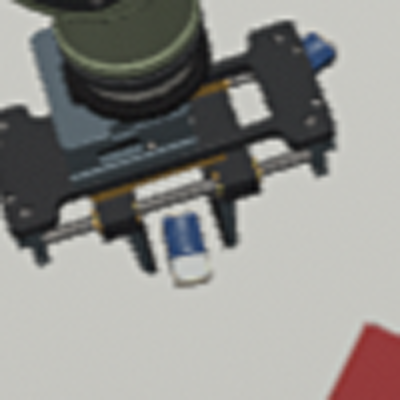

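The jaws straddle the right eraser, at tile (185,250). The tool is still 13 mm too high, so I go down, grip and lift.

Call:
servo_tool(moves=[[[-0.3,-0.1,0.8,0,42],[0,0,0.5,0,42],[0,0,0.1,0,42],[0,0,0,0,0],[0,0,0,0,0],[0,0,0,0,0],[0,0,-3,0,0],[0,0,-5,0,0],[0,0,-5,0,0],[0,0,0,0,0]]])

```text
time_s: 24.15
eef_pos: [0.4237, -0.2654, 0.1355]
tcp_rot: [3.102, -0.371, 0.232]
contact_force: [-0.1, -0.8, -0.7]
grip_width: 0.234
```

```bash
python3 plan.py 0.651 0.1255 0.14 91.5; python3 plan.py 0.651 0.1255 0.14 1.5
```

```text
t 24.15 pos [ 0.4237 -0.2654  0.1355] phi -13.7 tilt [ 0.146 -0.026 -0.989] q6 -0.44 F [-0.1 -0.8 -0.7] grip 0.234
shift cm, current axes: [ 12.78 -43.33   1.85] after twist: [38.48 23.67  1.85] twist -105.2
t 24.15 pos [ 0.4237 -0.2654  0.1355] phi -13.7 tilt [ 0.146 -0.026 -0.989] q6 -0.44 F [-0.1 -0.8 -0.7] grip 0.234
shift cm, current axes: [ 12.78 -43.33   1.85] after twist: [ 23.67 -38.48   1.85] twist -15.2
```

Call:
servo_tool(moves=[[[1.6,-5.4,0,0,0],[1.6,-5.4,0,0,0],[1.6,-5.4,0,0,0],[1.6,-5.4,0.2,0,0],[1.6,-5.4,0.3,0,0],[1.6,-5.4,0.3,0,0],[1.6,-5.4,0.3,0,0],[1.6,-5.4,0.3,0,0],[0,0,0.2,0,0],[0,0,0.2,0,0]]])

```text
time_s: 25.4
eef_pos: [0.6536, 0.1354, 0.1253]
tcp_rot: [3.1, -0.374, 0.206]
contact_force: [0.1, -1.1, 0.1]
grip_width: 0.235
```

```bash
python3 plan.py 0.651 0.1255 0.045 -13
python3 - <<'E'
from h import *
s=cams.snapshot("scene")[:,:,::-1]
cv2.imwrite("pics/er2.png",cv2.resize(s[105:235,188:318],(520,520),interpolation=cv2.INTER_CUBIC))
E
```

```text
t 25.4 pos [0.6536 0.1354 0.1253] phi -13.8 tilt [ 0.129 -0.028 -0.991] q6 0.49 F [ 0.1 -1.1  0.1] grip 0.235
shift cm, current axes: [-1.08  1.05  7.95] after twist: [-1.09  1.03  7.95] twist -0.8
```

View pics/er2.png

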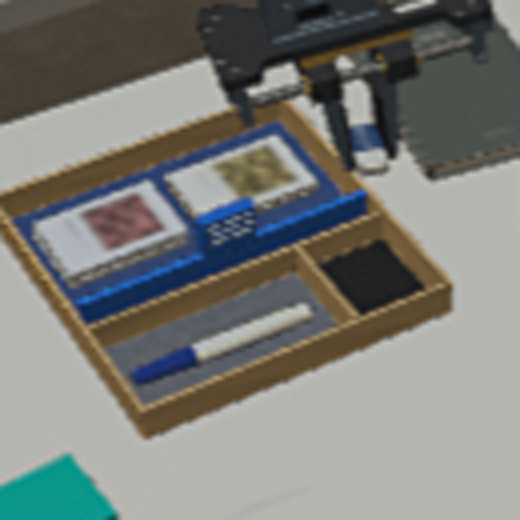

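Both packs are flat in the card bay, the marker lies in the pen bay, and the eraser is held above the small bay. I'll lower and release it.

Call:
servo_tool(moves=[[[-1.1,1.05,2,0,0],[0,0,3,0,0],[0,0,2.8,0,0],[0,0,1.6,0,0],[0,0,0.6,0,0],[0,0,0.1,0,36],[0,0,0,0,36],[0,0,0,0,36],[0,0,-4,0,36],[0,0,-6,0,36]]])

```text
time_s: 26.7
eef_pos: [0.6364, 0.12, 0.1205]
tcp_rot: [3.096, -0.387, 0.196]
contact_force: [0.8, -0.1, -0.7]
grip_width: 0.36
```

```bash
python3 plan.py 0.565 0.11 0.12 -13.8;  python3 - <<'E'
from h import *
s=cams.snapshot("scene"); t=cams.snapshot("top")
cv2.imwrite("pics/er3.png",np.hstack([cv2.resize(i[:,:,::-1],(400,400),interpolation=cv2.INTER_CUBIC) for i in (t[170:290,130:250],s[105:235,188:318])]))
E
```

```text
t 26.7 pos [0.6364 0.12   0.1205] phi -14.3 tilt [ 0.122 -0.031 -0.992] q6 0.48 F [ 0.8 -0.1 -0.7] grip 0.36
shift cm, current axes: [-6.62  2.73 -0.79] after twist: [-6.64  2.67 -0.79] twist -0.5
```

View pics/er3.png

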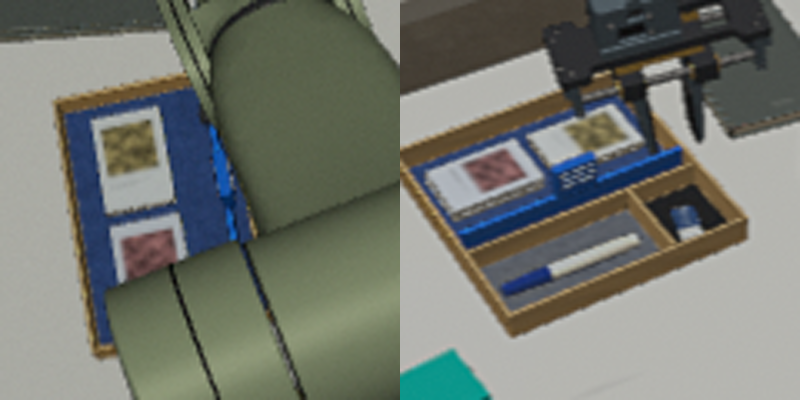

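The eraser is at rest in the black bay. Next I locate the divider tab.

```bash
python3 - <<'E'
from h import *
c=np.array([.565,.201]); a=np.radians(1.5)
def tr(P): d=P[:2]-c; return (np.array([[np.cos(a),np.sin(a)],[-np.sin(a),np.cos(a)]])@d*1000).round(1)
for n in ("scene","top"):
    im=cv2.imread(f"pics/{n}0.png"); hsv=cv2.cvtColor(im,cv2.COLOR_BGR2HSV)
    m=((hsv[...,0]>100)&(hsv[...,0]<120)&(hsv[...,1]>150)&(hsv[...,2]>110)).astype(np.uint8)
    ys,xs=np.nonzero(m); k=(xs<400)&(ys<300)&(ys>100); print(n,k.sum(),xs[k].min(),xs[k].max(),ys[k].min(),ys[k].max())
# tab face (scene): from er3 tile, corners of the -y face: bl,br,tr,tl
P=[(560,185),(595,176),(595,153),(553,164)]
for (u,v),z in zip(P,(.036,.036,.071,.071)):
    w=cast("scene",[((u-400)/400*130+188,v/400*130+105)],z)[0]; print(w.round(4),tr(w))
# top: tab blob
w=cast("top",[(130+226/400*120,170+170/400*120)],.071)[0]; print("top tab?",w,tr(w))
# plate ends in scene at z .035: tile (468,232) near end, (680,152) far
for u,v in ((465,234),(681,150)):
    w=cast("scene",[((u-400)/400*130+188,v/400*130+105)],.035)[0]; print("plate end",w.round(4),tr(w))
E
python3 plan.py 0.55 0.11 0.12 1.5
```

```text
scene 216 201 363 137 288
top 152 190 204 192 262
[0.561  0.1937 0.036 ] [-4.1 -7.2]
[0.5948 0.189  0.036 ] [ 29.4 -12.8]
[0.5922 0.1816 0.071 ] [ 26.7 -20.1]
[0.5524 0.1867 0.071 ] [-12.9 -13.9]
top tab? [0.56824463 0.18039043 0.071     ] [  2.7 -20.7]
plate end [0.4586 0.1781 0.035 ] [-107.   -20.1]
plate end [0.6824 0.1829 0.035 ] [116.9 -21.2]
t 26.8 pos [0.6414 0.1213 0.1287] phi -14.3 tilt [ 0.14  -0.027 -0.99 ] q6 0.48 F [ 1.6  1.3 -0. ] grip 0.358
shift cm, current axes: [-8.61  3.35 -0.39] after twist: [-9.2   0.88 -0.39] twist -15.8
```

Call:
servo_tool(moves=[[[-4,1.6,0,0,0],[-3.9,1.5,0,0,0],[0,0,1,-8,0],[0,0,1,-8,0],[0,0,1.5,0,0],[0,0,1,0,0],[0,0,0.2,0,0],[0,0,0.2,0,0],[0,0,0.2,0,0],[0,0,0.2,0,0]]])

```text
time_s: 28.05
eef_pos: [0.5656, 0.11, 0.0654]
tcp_rot: [3.105, 0.053, 0.232]
contact_force: [0.6, 0.6, 0.8]
grip_width: 0.006
```

```bash
python3 plan.py 0.568 0.135 0.048 1.5
```

```text
t 28.05 pos [0.5656 0.11   0.0654] phi 2.1 tilt [ 0.149 -0.025 -0.989] q6 0.23 F [0.6 0.6 0.8] grip 0.006
shift cm, current axes: [ 0.07 -2.54  1.7 ] after twist: [ 0.04 -2.54  1.7 ] twist 0.6
```

Call:
servo_tool(moves=[[[0,-0.6,0.9,0.5,0],[0,-0.8,0.8,0,0],[0,-0.8,0.1,0,0],[0,-0.5,0.1,0,0],[0,-0.5,0.1,0,0],[0,-0.5,0.1,0,0],[0,-0.5,0.1,0,0],[0,-0.5,0.1,0,0],[0,-0.5,0.1,0,0],[0,-0.5,0.1,0,0]]])

```text
time_s: 29.3
eef_pos: [0.5684, 0.1696, 0.038]
tcp_rot: [3.105, 0.039, 0.234]
contact_force: [-0.5, -2.2, 1.5]
grip_width: 0.005
```

```bash
python3 plan.py 0.568 0.229 0.048 1.5
```

```text
t 29.3 pos [0.5684 0.1696 0.038 ] phi 1.6 tilt [ 0.15  -0.026 -0.988] q6 0.37 F [-0.5 -2.2  1.5] grip 0.005
shift cm, current axes: [ 0.27 -5.9  -1.15] after twist: [ 0.26 -5.91 -1.15] twist 0.1
```

Call:
servo_tool(moves=[[[0,-0.4,-0.3,0,0],[0,-0.4,-0.3,0,0],[0,-0.4,-0.2,0,0],[0,-0.4,0,0,0],[0,-0.4,0,0,0],[0,-0.4,0,0,0],[0,-0.4,0,0,0],[0,-0.4,0,0,0],[0,-0.3,0,0,0],[0,-0.3,0,0,0]]])

```text
time_s: 30.55
eef_pos: [0.5653, 0.2096, 0.0449]
tcp_rot: [3.103, 0.04, 0.23]
contact_force: [-1.0, -4.2, 2.0]
grip_width: 0.002
```

```bash
python3 plan.py 0.568 0.229 0.048 1.5
```

```text
t 30.55 pos [0.5653 0.2096 0.0449] phi 1.6 tilt [ 0.148 -0.028 -0.989] q6 0.44 F [-1.  -4.2  2. ] grip 0.002
shift cm, current axes: [ 0.37 -1.92 -0.32] after twist: [ 0.36 -1.92 -0.32] twist 0.1
```

Now in contact with packs (force rose to 4.2 N), so I use small steps.

Call:
servo_tool(moves=[[[0,-0.2,0,0,0],[0,-0.2,0,0,0],[0,-0.2,0,0,0],[0,-0.15,0,0,0],[0,-0.15,0,0,0],[0,-0.15,0,0,0],[0,-0.1,0,0,0],[0,-0.1,0,0,0],[0,-0.1,0,0,0],[0,-0.1,0,0,0]]])

```text
time_s: 31.8
eef_pos: [0.565, 0.225, 0.0447]
tcp_rot: [3.103, 0.039, 0.231]
contact_force: [-0.6, -2.1, 2.2]
grip_width: 0.003
```

```bash
python3 plan.py 0.568 0.229 0.048 1.5
```

```text
t 31.8 pos [0.565  0.225  0.0447] phi 1.6 tilt [ 0.148 -0.028 -0.989] q6 0.47 F [-0.6 -2.1  2.2] grip 0.003
shift cm, current axes: [ 0.36 -0.39 -0.29] after twist: [ 0.36 -0.39 -0.29] twist 0.1
```

Call:
servo_tool(moves=[[[0,-0.1,0,0,0],[0,-0.1,0,0,0],[0,-0.1,0,0,0],[0,-0.1,0,0,0],[0,-0.1,0,0,0],[0,-0.1,0,0,0],[0,-0.1,0,0,0],[0,-0.1,0,0,0],[0,-0.1,0,0,0],[0,-0.1,0,0,0]]])

```text
time_s: 33.05
eef_pos: [0.5649, 0.2264, 0.0449]
tcp_rot: [3.088, 0.045, 0.226]
contact_force: [-0.6, -6.3, 3.3]
grip_width: 0.001
```

```bash
python3 plan.py 0.568 0.229 0.048 1.5
```

```text
t 33.05 pos [0.5649 0.2264 0.0449] phi 1.9 tilt [ 0.146 -0.043 -0.988] q6 0.49 F [-0.6 -6.3  3.3] grip 0.001
shift cm, current axes: [ 0.36 -0.24 -0.27] after twist: [ 0.36 -0.24 -0.27] twist 0.4
```

Blocked at y≈0.226 with 6.3 N, so I press up to about 12 N.

Call:
servo_tool(moves=[[[0,-0.12,0,0,0],[0,-0.14,0,0,0],[0,-0.16,0,0,0],[0,-0.18,0,0,0],[0,-0.2,0,0,0],[0,-0.2,0,0,0],[0,-0.2,0,0,0],[0,-0.2,0,0,0],[0,-0.2,0,0,0],[0,-0.2,0,0,0]]])

```text
time_s: 34.3
eef_pos: [0.5649, 0.2257, 0.0455]
tcp_rot: [3.055, 0.055, 0.216]
contact_force: [0.3, -10.1, 4.3]
grip_width: 0.003
```

```bash
python3 plan.py 0.568 0.229 0.048 1.5
```

```text
t 34.3 pos [0.5649 0.2257 0.0455] phi 2.4 tilt [ 0.142 -0.075 -0.987] q6 0.52 F [  0.3 -10.1   4.3] grip 0.003
shift cm, current axes: [ 0.36 -0.3  -0.23] after twist: [ 0.35 -0.3  -0.23] twist 0.9
```

Call:
servo_tool(moves=[[[0,-0.22,0,0,0],[0,-0.24,0,0,0],[0,-0.26,0,0,0],[0,-0.26,0,0,0],[0,-0.26,0,0,0],[0,-0.26,0,0,0],[0,-0.26,0,0,0],[0,-0.26,0,0,0],[0,-0.26,0,0,0],[0,-0.26,0,0,0]]])

```text
time_s: 35.55
eef_pos: [0.5648, 0.2247, 0.0464]
tcp_rot: [3.009, 0.066, 0.203]
contact_force: [0.5, -11.3, 5.6]
grip_width: 0.003
```

Call:
servo_tool(moves=[[[0,0.3,0,0,0],[0,1,0,0,0],[0,1.5,0,0,0],[0,1,0,0,0],[0,0,-4,0,0],[0,0,-6,0,0],[-5,0,-4,0,0],[-6,0,0,0,0],[-6,0,0,0,0],[-6,3,0,0,0]]])

```text
time_s: 36.8
eef_pos: [0.326, 0.1642, 0.165]
tcp_rot: [3.018, 0.057, 0.212]
contact_force: [-0.1, 0.4, 0.4]
grip_width: 0.006
```

```bash
python3 plan.py 0.4 0 0.2 1.5
python3 - <<'E'
from h import *
s=cams.snapshot("scene"); t=cams.snapshot("top")
cv2.imwrite("pics/end.png",np.hstack([cv2.resize(i[:,:,::-1],(400,400),interpolation=cv2.INTER_CUBIC) for i in (t[170:290,130:250],s[105:235,188:318])]))
E
```

```text
t 36.8 pos [0.326  0.1642 0.165 ] phi 2.6 tilt [ 0.141 -0.112 -0.984] q6 0.67 F [-0.1  0.4  0.4] grip 0.006
shift cm, current axes: [ 7.06 16.93 -0.55] after twist: [ 7.39 16.78 -0.55] twist 1.1
```

View pics/end.png

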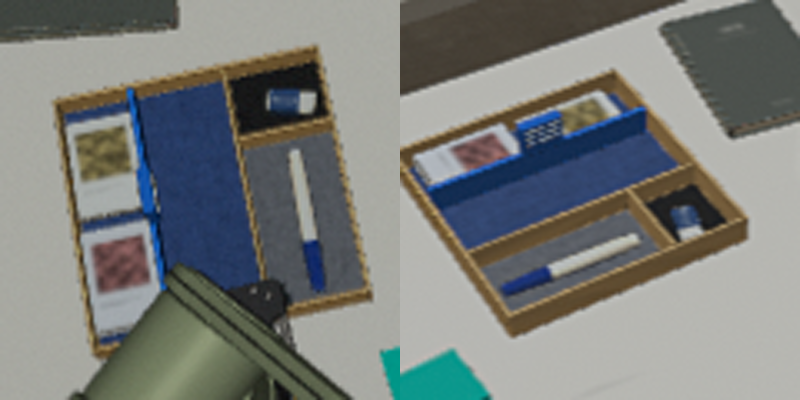

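The last view shows both packs flat between the divider and the outer wall, the marker lying in the pen bay and the eraser in the small bay. Before handing in, I'll do one numeric check of the remaining bay width and the bystanders.

Run:
```python
from h import *
t=cams.snapshot("top")[:,:,::-1].copy(); hsv=cv2.cvtColor(t,cv2.COLOR_BGR2HSV); H,S,V=[hsv[...,i].astype(int) for i in range(3)]
def roi(m,u0,u1,v0,v1): o=np.zeros(m.shape,np.uint8); o[v0:v1,u0:u1]=m[v0:v1,u0:u1]; return o
div=roi((H>100)&(H<120)&(S>150)&(V>110),150,200,180,285)
ys,xs=np.nonzero(div); 
for v in (203,206,209,212):
    row=t[v,144:182]; hs=hsv[v,144:182]
    wood=[144+i for i in range(15) if 8<hs[i,0]<25 and hs[i,1]>80]; d=xs[ys==v]
    if len(d) and wood:
        w=cast("top",[(max(wood)+.5,v)],.030)[0]; p=cast("top",[(d.min()-.5,v)],.035)[0]
        print(v,"wall px",max(wood),"plate px",d.min(),d.max(),"bay width mm",((w-p)[1]*1000).round(1))
o=cv2.imread("pics/top0.png").astype(int)
for n,(u0,u1,v0,v1) in dict(booklet=(265,315,122,178),folder=(355,410,165,190)).items():
    print(n,"max frac changed",(np.abs(o[v0:v1,u0:u1]-t[v0:v1,u0:u1]).max(2)>40).mean())
```

```text
203 wall px 150 plate px 169 170 bay width mm 54.3
206 wall px 148 plate px 170 170 bay width mm 63.1
209 wall px 148 plate px 170 171 bay width mm 63.0
212 wall px 158 plate px 171 171 bay width mm 36.1
booklet max frac changed 0.0
folder max frac changed 0.0
```

```bash
python3 -c "
from cell import ctrl,read_state
print(ctrl.close_job()); s=read_state(); print(s['time_s'],s['eef_pos'],s['contact_force'])"
```

```text
the job is handed in; nothing more can be done
None
the job is handed in; nothing more can be done
```

The job is done and handed in at about 37 s of the 72 s allowed. No verdict was reported.

**What I did:** I put both card packs side by side in the card bay and laid the marker in the pen bay. The eraser, the one nearest the base, went into the small bay. I then pushed the divider's tab with the shut fingers until it stopped, pressing up to 11.3 N along the slide, and backed the arm clear.

**Last checks:**
- **Placement:** the final picture shows both packs flat between the divider and the outer wall, with the marker and eraser in their bays.
- **Divider:** it stayed blocked while the push rose from 6 to 11 N. Two clean image rows give a bay width of about 63 mm, with one pixel worth about 2.6 mm; this agrees with the 64 mm packs. I could not read the slide value directly.
- **Bystanders:** the picture areas of the booklet and the bone folder show no change.

**Disagreements:**
- Two other rows of the width check gave 54 and 36 mm. I set them aside because their wall pixel was wrongly picked.
- The tool tilted gradually to about 10° during the run, with no visible effect on the placing.
- I viewed 11 pictures against the budget of 10.

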